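# Lock the fold-out shelf and hold the try square in its corner

### The job

Press the hinged lock cover on the fold-out shelf down until its catch snaps and holds it shut by itself. Then take the steel try square by its base and press it into the corner between the shelf leaf and the upright timber stud, so that its base lies flat on the leaf and its back lies flat against the stud, square to both; finish while still gripping it and pressing it there, without letting go. Leave the jar, the spool, the reel clamp and the hook file where they are.

Things in the scene. Friction and masses are not known exactly. Their poses are not given: they have to be found in the camera images.
- corner (a point): Inside corner of the work shelf, mid-width: where the leaf's top (30 mm above the work surface) meets the stud's face. +y points level into the stud, -y back along the leaf to the lock cover, z up. The stud is 60 mm wide (x -30 to +30), its flat face at y = 0, and rises 140 mm above the leaf. Leaf and stud are fixed and stiff.
- leaf: The aluminium shelf leaf, 340 mm along y, 170 mm wide along x, 8 mm thick, top 30 mm above the work surface. Origin on the work surface under the leaf's centre, 170 mm in -y from the corner; axes as point corner.
- stud: The timber stud at the leaf's +y end, 60 x 45 mm, top 170 mm above the work surface; same origin and axes as the leaf.
- cover (a joint): Angle of the grey hinged lock cover in rad: 0 fully shut, up to 1.1 open. The hinge is stiff (0.05 N m): the cover stays where it is left. At about 0.1 its free edge meets a spring catch; about 8 N more at point cover_press pushes it past, and below about 0.04 the catch snaps it to 0 and keeps it shut.
- cover_hinge (a point): Middle of the cover's hinge line (along x), at the cover's end away from the stud, 54 mm above the work surface. y runs along the cover plate to its free edge, z out of its upper face (turning with it). Plate 64 mm wide, 92 mm long, 4 mm thick; shut, it is level, y points to the stud, upper face 58 mm above the work surface. Beyond the free edge: a catch block, top at 53 mm.
- cover_press (a point): Point on the cover's upper face, mid-width, 60 mm from the hinge line towards the free edge: where to press down. Axes as cover_hinge.
- square_grip (a point): Grip point in the web of the steel try square's base, 23 mm above its underside, 95 mm in -y from its back; grip across x from above. z up, y to the back. The square (about 0.29 kg) is an upright L standing on its base. Base 150 mm long (y): foot flange 28 mm wide, 6 mm thick, and on it a web 10 mm thick (x), up to 40 mm height. Its upright blade is described at square_heel.
- square_heel (a point): The square's outer corner: underside of the base at the back of the blade, mid-width. Axes as square_grip. The blade rises 100 mm at the base's +y end: flat back flange 28 mm wide (x), 6 mm thick, and a web 10 mm thick reaching 30 mm in -y from the back. Seated, the heel lies on the corner line with its y along the corner's y.
- square: The try square itself; origin at the centre of its underside, 75 mm in -y from the heel; axes as square_grip.
- jar: Frosted jar with a closed cap, 52 mm across, 75 mm high, standing on the second small shelf; bystander. Origin at the centre of its underside.
- spool: Plastic spool, 56 mm across, 40 mm high, on the second shelf; bystander. Origin at the centre of its underside.
- clamp: Aluminium lever-lock reel clamp, about 75 x 40 x 61 mm, on the second shelf; bystander. Origin at the centre of its foot.
- hook_file: Stainless hook file with a round wooden handle, 150 mm long along x, 14 mm thick, on the work surface; bystander. Origin on the work surface near its middle.
There are look-alikes about, which are no part of the job. Of the things like the square, leave any that is black; of the rest the smaller one is meant.

How it is judged:
By the outcome, as a careful person would: the job done as asked, in the order asked, and still so for the second after the job is handed in, while the arm keeps its last pose, push and grip.
It also fails if it takes over 59 s, if anything falls off the work surface, if the arm or the gripper's body presses on something with over 40 N, if the wrist force passes 120 N, or if a joint passes its speed limit or range.

### The arm

A 6-joint arm with a two-finger parallel gripper is mounted at the origin on the work surface. World frame = base frame: x ahead of the robot, y to its left, z up, the work surface at z = 0. Lengths are in mm, angles in rad, forces in N, time in s.
With the tool pointing down it reaches from about 275 to 750 mm from the base axis. Payload 10.2 kg.
Tool frame: the origin (TCP) lies at the very end of the fingers, on their centre line; the grasp point (between the pads) lies ctrl.grip_point_offset behind it (ctrl.grip_point_offset is the distance from the TCP to the grasp point, in mm); z points along the fingers, y is the line along which they close (so a half turn about z gives the same grasp; the last joint's range is limited). The gripper opens to 88 mm and grips with 3 to 60 N. Pads are 18 mm wide; open, the fingers measure 123 mm over their backs; the gripper's body (75 mm by 187 mm) begins 45 mm behind the grasp point.
Start: joints at [-1.452, 0.313, 1.498, -0, 1.331, -0.223], TCP at [175.959, -494.641, 238.72] pointing down, gripper open.
Joint ranges: [-2.94, 2.94], [-0.97, 2.17], [0.19, 2.56], [-1.23, 4.37], [0.02, 3.11], [-2.88, 2.88]. Speed limits (rad/s): [2.39, 2.39, 3.01, 3.14, 3.14, 3.14].

### API

Orientations are given as [roll, pitch, yaw] about the fixed x, y, z axes, in that order (R = Rz(yaw) Ry(pitch) Rx(roll)).
In Python, from workcell import ctrl gives the robot as it stands.
- The arm moves only by the tool step_arm, never from a script. Its argument "increments" is one flat list of numbers, 7 for each row, row after row: the opening in per cent of the stroke, from 0 (shut) to 100 (fully open), then the shift along the tool's x, y, z in mm, then the turn, a rotation vector about the tool's x, y, z in rad. In form: [fingers, x, y, z, ax, ay, az, fingers, x, y, z, ax, ay, az, ...]. A call has 1 to 10 rows; each row is the pose to reach, as a shift and turn from the pose commanded when the call began, along the tool's axes at that moment; what a row does not reach only later rows make up. A row lasts 1/10 s, in which the tool goes at most 50 mm and 8.59 degrees, less where a joint would pass 70% of its speed; a pose out of reach is approached as far as the arm can. A call with a gripper value outside its range is refused whole. The fingers move at their own pace and stop on an object; the grip force is fixed at half the most. Time passes only in rows, so rows that repeat a pose let the fingers close. It gives the time, the measured TCP pose, the force, the opening and the grip force at its end, in the units of the state.
- ctrl.get_obs(): the state, without advancing time (a new reading comes with each control period).
- ctrl.grab_frame(name): name is "scene" or "top"; returns a dict with "image" (384x512x3 uint8, blue, green, red), "range_z" (384x512 float32, mm along the optical axis (not along the pixel's ray), 0 where there is no reading), "intrinsics" (3x3 intrinsics, pixels), "origin" and "orientation" of the camera in the world. Camera axes: x right, y up, looking along -z (the intrinsics and any distortion apply to the point x, -y, -z); pixel columns grow to the right and rows downward; lengths in mm; the calibration is good to about 2 mm. A picture is of the moment at which its call begins.
- ctrl.finish_job(): hands the job in; it is judged then, once.
The state is a dict: "clock": time; "qpos": joint angles; "qvel": joint speeds; "effort": joint torques, N m; "tool_pos": TCP position; "eef_rot": TCP orientation; "contact_force": force on the tool from outside, world axes, zero at the start; "moment": the same for the moment, N m; "gripper_width": finger opening in mm; "gripper_force": force on a finger pad.
Only numpy, scipy, OpenCV 4.12 (cv2) and the standard library are available. Lean on these libraries where they do the work, as an engineer would, in place of code of your own. Each camera call takes 0.05 s, during which the arm holds its last target. There are 200 camera calls.

## Working session

There is one attempt and no reset: what is moved stays moved. The work goes in short steps, Python scripts to look and compute and a tool call to move; the robot and the scene stay as the last step left them, time stands still between calls to the robot, and variables do not carry over. Pictures are saved under pics/ and viewed, at most 10 in all, crops included, and the job is handed in when it is done.

Besides the shell and the picture viewer there is one more tool, called after "Call:" as name(argument=value, ...), one argument or row to a line, values as JSON. step_arm: Moves the arm, as the interface text tells. Its arguments: {"type":"object","properties":{"increments":{"type":"array"}},"required":["increments"]}

```bash
mkdir -p pics; cat > h.py <<'E'
from workcell import ctrl
import numpy as np, cv2
from scipy.spatial.transform import Rotation as R
def grab(n):
    f=ctrl.grab_frame(n); f={k:np.array(v) for k,v in f.items()}
    return f
def rot(o):
    o=np.array(o,float)
    if o.shape==(3,3): return o
    if o.size==3: return R.from_euler('xyz',o).as_matrix()
    return R.from_quat(o).as_matrix()
def cloud(f):
    K=f['intrinsics'];h,w=f['range_z'].shape
    u,v=np.meshgrid(np.arange(w),np.arange(h));d=f['range_z']
    p=np.stack([(u-K[0,2])/K[0,0]*d,-(v-K[1,2])/K[1,1]*d,-d],-1)
    P=p@rot(f['orientation']).T+f['origin']; P[d==0]=np.nan
    return P
E
python3 - <<'E'
from h import *
for n in('scene','top'):
    f=grab(n);print(n,f['intrinsics'].tolist(),f['origin'],f['orientation'],[k for k in f],(f['range_z']>0).mean())
    cv2.imwrite(f'pics/{n}0.png',cv2.resize(f['image'],(800,600)));np.savez(f'{n}0.npz',**f)
print(ctrl.get_obs(),ctrl.grip_point_offset)
E
```

```text
scene [[488.6113470431451, 0.0, 260.4030532122089], [0.0, 488.6113470431451, 193.79836505638497], [0.0, 0.0, 1.0]] [1564.89537884  214.27139283  969.72875296] [0.88428345 0.01655836 1.73184709] ['image', 'range_z', 'intrinsics', 'origin', 'orientation'] 0.9959716796875
top [[350.8693820197935, 0.0, 254.29573044524383], [0.0, 350.8693820197935, 192.400005017089], [0.0, 0.0, 1.0]] [416.03016623  53.45342803 985.87415593] [ 0.07492572  0.00578399 -1.5557131 ] ['image', 'range_z', 'intrinsics', 'origin', 'orientation'] 0.9961395263671875
{'clock': 0.1, 'qpos': array([-1.45239033e+00,  3.13392280e-01,  1.49835696e+00,  1.77979985e-05,
        1.33094983e+00, -2.23417561e-01]), 'qvel': array([ 0.00013326, -0.00070703, -0.00184686,  0.00068184,  0.00217854,
       -0.00103326]), 'effort': array([ 2.08650345e-03, -4.02807820e+01, -2.52645636e+01,  6.95598428e-02,
        3.41905269e-02, -5.28513101e-05]), 'tool_pos': array([ 175.94192516, -494.42115353,  238.22075102]), 'eef_rot': array([-3.14051756e+00, -2.61996662e-04,  3.41819175e-01]), 'contact_force': array([-0.0724636, -0.6249204, -0.1214996]), 'moment': array([0.01022035, 0.02880834, 0.04040305]), 'gripper_force': 0.0, 'gripper_width': 88.31353886002987} 18.700000000000003
```

View pics/scene0.png

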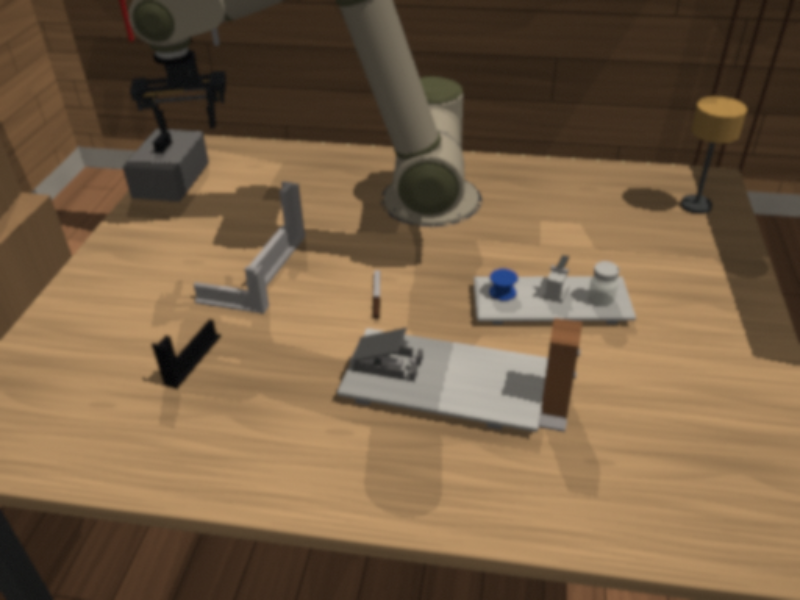

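View pics/top0.png

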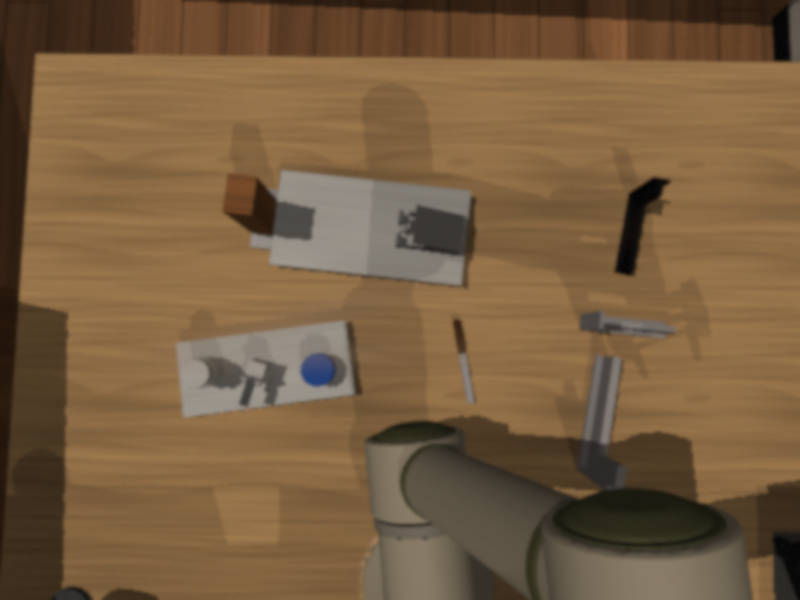

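The scene view shows two steel squares, one with its base at (200-265, 297) and one with its base at (260-295, 245), plus a black one at (185, 355). In the top view the steel ones are at (585-675, 325) and (605, 360-480), and the black one at (635, 230). The leaf spans (270-470, 170-285), with the stud at its left and the cover at (440, 230).

```bash
python3 - <<'E'
from h import *
L=lambda n:dict(np.load(n+'0.npz'))
t=L('top');s=L('scene');Pt=cloud(t);Ps=cloud(s)
cv2.imwrite('pics/crop.png',np.hstack([cv2.resize(t['image'][190:330,350:470],(400,467)),cv2.resize(s['image'][105:245,90:210],(400,467))]))
def desc(P,mask,name):
    z=P[...,2]
    m=(mask&(z>3)).astype(np.uint8)
    n,l,st,c=cv2.connectedComponentsWithStats(m)
    for i in range(1,n):
        if st[i,4]<25: continue
        q=P[l==i]; r=cv2.minAreaRect(q[:,:2].astype(np.float32))
        print(name,st[i],'rect',np.round(r[0]),np.round(r[1]),round(r[2],1),'z',np.round(np.percentile(q[:,2],[2,50,98])))
for P,n in((Pt,'top'),(Ps,'scene')):
    x,y,z=P[...,0],P[...,1],P[...,2]
    desc(P,(z>8)&(z<200)&(x>150)&(x<900)&(np.abs(y)<600),n)
# table check
print(np.nanmedian(Pt[100:120,430:460,2]),np.nanmedian(Ps[290:300,200:260,2]))
E
```

```text
top [ 142  109  160   74 8488] rect [621. 133.] [385. 171.] 84.6 z [ 25.  30. 169.]
top [398 113  31  63 624] rect [ 618. -362.] [ 29. 151.] 82.6 z [ 10.  39. 100.]
top [372 199  60  17 383] rect [ 448. -341.] [150.  28.] 82.5 z [  9.  40. 101.]
top [ 113  205  114   62 5247] rect [367. 291.] [130. 301.] 8.4 z [20. 24. 98.]
top [290 205  11  42 139] rect [400. -55.] [115.  13.] 10.4 z [ 8. 11. 15.]
top [ 370  228   31   86 1317] rect [ 296. -288.] [ 40. 204.] 84.3 z [  8.  52. 137.]
top [251 269  26   4  42] rect [301.  36.] [ 1. 56.] 6.6 z [173. 187. 199.]
scene [ 124  116   71   83 1529] rect [ 331. -337.] [155. 284.] 88.2 z [  9.  42. 136.]
scene [251 120  46  20 595] rect [294.  35.] [ 27. 137.] 5.7 z [137. 176. 199.]
scene [  216   163   191   113 10108] rect [490. 197.] [485. 453.] 84.5 z [ 20.  31. 170.]
scene [239 176   4  27  89] rect [394. -55.] [132.  10.] 10.9 z [ 8. 12. 16.]
scene [ 97 204  42  43 720] rect [ 619. -360.] [ 32. 153.] 81.6 z [ 10.  39. 101.]
-1.1840318783359862 0.4135490648071709
```

View pics/crop.png

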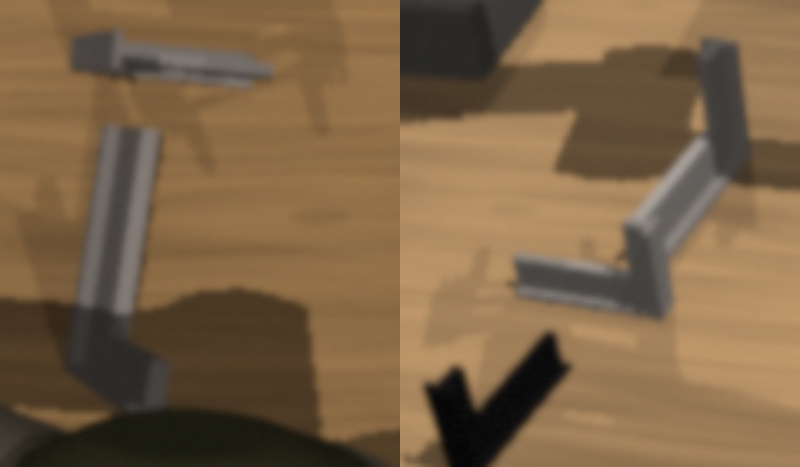

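The two steel candidates in the crop are top (585-675, 325), 150x28 mm and 100 high, and top (605, 420), 204x40 mm and 137 high. The black one at (635, 230) is excluded. The target is the 150 mm one centred near world (448, -341), with its blade toward +y. Next I'll measure its details, the leaf and the cover.

```bash
python3 - <<'E'
from h import *
L=lambda n:dict(np.load(n+'0.npz'))
for n in('top','scene'):
    f=L(n);P=cloud(f);x,y,z=P[...,0],P[...,1],P[...,2]
    b=(x>405)&(x<500)&(y>-425)&(y<-255)&(z>3)&(z<120)
    q=P[b&(z>34)&(z<44)]
    vx,vy,cx,cy=cv2.fitLine(q[:,:2].astype(np.float32),cv2.DIST_HUBER,0,.01,.01).ravel()
    print(n,'web line',len(q),cx,cy,'ang',np.degrees(np.arctan2(vy,vx)),'zmed',np.median(q[:,2]))
    a=P[b]; d=np.array([vx,vy])*np.sign(vy)
    t=a[:,:2]@d; sd=(a[:,:2]-[cx,cy])@[-d[1],d[0]]; print(' along',np.percentile(t,[1,99]),'c t',d@[cx,cy],'side',np.percentile(sd,[2,98]))
    tb=a[a[:,2]>90]; print(' blade top',len(tb),tb.mean(0) if len(tb) else 0)
    # leaf top
    m=((z>27)&(z<33.5)&(x>480)&(x<740)&(y>-80)&(y<340)); q=P[m]
    r=cv2.minAreaRect(q[:,:2].astype(np.float32)); print(' leaf',r,np.median(q[:,2]))
    q=P[(z>155)&(z<185)&(x>500)&(x<740)&(y>220)&(y<420)]; print(' studtop',len(q),cv2.minAreaRect(q[:,:2].astype(np.float32)),np.median(q[:,2]))
    q=P[(z>40)&(x>520)&(x<720)&(y>-80)&(y<130)]
    print(' cover',len(q),np.nanpercentile(q,[0,5,50,95,100],axis=0).round(0).tolist())
    qq=q[q[:,2]>62]
    if len(qq)>30:
        A=np.c_[qq[:,:2],np.ones(len(qq))]; c,res,_,_=np.linalg.lstsq(A,qq[:,2],rcond=None); e=qq[:,2]-A@c
        k=abs(e)<4; c=np.linalg.lstsq(A[k],qq[k,2],rcond=None)[0]
        print('  plane',c,'slope',np.arctan(np.hypot(c[0],c[1])),'dir',np.degrees(np.arctan2(c[1],c[0])),k.sum(),np.std((qq[:,2]-A@c)[k]), cv2.minAreaRect(qq[k][:,:2].astype(np.float32)))
E
```

```text
top web line 163 448.9569 -359.01962 ang 86.7225 zmed 38.962084868283
 along [-389.75541783 -240.05577067] c t -332.76468 side [-16.90618642  13.38513657]
 blade top 80 [ 457.30619635 -277.46763384   97.83928684]
 leaf ((620.2630615234375, 129.921142578125), (379.4204406738281, 170.4989471435547), 84.47377014160156) 29.15935546195692
 studtop 534 ((636.9381103515625, 301.64190673828125), (46.21275329589844, 60.782596588134766), 84.21446990966797) 168.6060044978317
 cover 950 [[571.0, -55.0, 40.0], [577.0, -47.0, 49.0], [605.0, -1.0, 73.0], [637.0, 55.0, 93.0], [643.0, 65.0, 98.0]]
  plane [4.08943152e-02 4.49016158e-01 5.52312045e+01] slope 0.42358095990234784 dir 84.79612191973162 654 1.5653356804901666 ((607.0653076171875, -5.314891815185547), (80.08525085449219, 64.32938385009766), 84.5067367553711)
scene web line 153 453.51297 -348.7052 ang 84.92005 zmed 39.29619659380353
 along [-373.71118567 -222.17708425] c t -307.17896 side [-36.55723472  12.8566325 ]
 blade top 63 [ 458.78985858 -276.19135033   97.4344772 ]
 leaf ((621.631591796875, 133.43362426757812), (384.6098327636719, 176.8291473388672), 83.93170928955078) 30.437271539782387
 studtop 386 ((638.4345092773438, 303.3311462402344), (44.64860916137695, 66.34203338623047), 84.18356323242188) 169.99437771004085
 cover 853 [[573.0, -53.0, 40.0], [581.0, -44.0, 42.0], [616.0, 5.0, 63.0], [642.0, 59.0, 94.0], [647.0, 67.0, 99.0]]
  plane [3.88162901e-02 4.47611658e-01 5.70992209e+01] slope 0.42226462565312134 dir 85.04378486436798 405 1.5730282269131453 ((608.5717163085938, -2.3647918701171875), (80.44073486328125, 69.19427490234375), 87.97156524658203)
```

Call:
step_arm(
  increments=[0,575,-327,0,0,0,-1.129,0,575,-327,0,0,0,-1.129,0,575,-327,0,0,0,-1.129,0,575,-327,0,0,0,-1.129,0,575,-327,0,0,0,-1.129,0,575,-327,0,0,0,-1.129,0,575,-327,0,0,0,-1.129,0,575,-327,0,0,0,-1.129,0,575,-327,0,0,0,-1.129,0,575,-327,0,0,0,-1.129],
)

```text
clock: 1.1
tool_pos: [503.5, -114.1, 238.6]
eef_rot: [-3.141, -0.0, 1.471]
contact_force: [-0.1, -1.7, -0.1]
gripper_width: 10.5
gripper_force: 0.0
```

```bash
cat >> h.py <<'E'
def to(x,y,z,yawdeg):
    o=ctrl.get_obs(); R0=R.from_euler('xyz',o['eef_rot']); T=R.from_euler('xyz',[np.pi,0,np.radians(yawdeg)])
    print('t',o['clock'],'pos',o['tool_pos'].round(1),'rot',o['eef_rot'].round(3),'F',o['contact_force'].round(1),'w',o['gripper_width'].round(1),o['gripper_force'].round(1) if hasattr(o['gripper_force'],'round') else o['gripper_force'],'q',o['qpos'].round(2))
    print('shift',R0.inv().apply(np.array([x,y,z])-o['tool_pos']).round(1),'turn',(R0.inv()*T).as_rotvec().round(3))
E
python3 - <<'E'
from h import *
to(608,6,110,84.3)
d=np.array([np.cos(np.radians(84.5)),np.sin(np.radians(84.5))]);e=np.array([d[1],-d[0]])
for n in('top','scene'):
    P=cloud(dict(np.load(n+'0.npz')));x,y,z=P[...,0],P[...,1],P[...,2]
    a=P[(x>405)&(x<500)&(y>-425)&(y<-255)&(z>8)&(z<120)]
    if n=='scene': a=a[(a[:,0]>430)]
    t=a[:,:2]@d;s=a[:,:2]@e
    for lo,hi in((-1e3,-1),):pass
    for z0,z1 in((8,30),(33,44),(50,85),(90,110)):
        k=(a[:,2]>z0)&(a[:,2]<z1); print(n,z0,k.sum(),'t',np.percentile(t[k],[1,50,99]).round(1),'s',np.percentile(s[k],[2,50,98]).round(1))
    k=(a[:,2]>33)&(a[:,2]<44)
    for b in range(-395,-260,25):
        kk=k&(t>b)&(t<b+25)
        if kk.sum()>3: print('   t',b,'s',s[kk].mean().round(1),s[kk].min().round(1),s[kk].max().round(1))
E
```

```text
Traceback (most recent call last):
  File "h.py", line 20, in to
    print('t',o['clock'],'pos',o['tool_pos'].round(1),'rot',o['eef_rot'].round(3),'F',o['contact_force'].round(1),'w',o['gripper_width'].round(1),o['gripper_force'].round(1) if hasattr(o['gripper_force'],'round') else o['gripper_force'],'q',o['qpos'].round(2))
                                                                                                                      ^^^^^^^^^^^^^^^^^^^^^^^^
AttributeError: 'float' object has no attribute 'round'
```

```bash
python3 - <<'E'
s=open('h.py').read()
i=s.index("    print('t'");j=s.index("    print('shift'")
s=s[:i]+"    print('t',o['clock'],*(np.round(o[k],3) for k in('tool_pos','eef_rot','contact_force','gripper_width','gripper_force','qpos')))\n"+s[j:]
open('h.py','w').write(s)
E
python3 - <<'E'
from h import *
to(608,6,110,84.3)
d=np.array([np.cos(np.radians(84.5)),np.sin(np.radians(84.5))]);e=np.array([d[1],-d[0]])
for n in('top','scene'):
    P=cloud(dict(np.load(n+'0.npz')));x,y,z=P[...,0],P[...,1],P[...,2]
    a=P[(x>405)&(x<500)&(y>-425)&(y<-255)&(z>8)&(z<120)]
    if n=='scene': a=a[(a[:,0]>430)]
    t=a[:,:2]@d;s=a[:,:2]@e
    for z0,z1 in((8,30),(33,44),(50,85),(90,110)):
        k=(a[:,2]>z0)&(a[:,2]<z1); print(n,z0,k.sum(),'t',np.percentile(t[k],[1,50,99]).round(1),'s',np.percentile(s[k],[2,50,98]).round(1))
    k=(a[:,2]>33)&(a[:,2]<44)
    for b in range(-395,-220,25):
        kk=k&(t>b)&(t<b+25)
        if kk.sum()>3: print('   t',b,'s',s[kk].mean().round(1),s[kk].min().round(1),s[kk].max().round(1))
E
```

```text
t 1.1 [ 503.548 -114.11   238.57 ] [-3.141 -0.     1.471] [-0.086 -1.659 -0.116] 10.533 0.0 [-0.45   0.294  1.524 -0.     1.324 -0.35 ]
shift [129.9  92.  128.6] turn [-0. -0. -0.]
top 8 60 t [-357.7 -274.9 -221.8] s [468.4 477.1 493.5]
top 33 165 t [-371.1 -315.3 -222. ] s [471.4 481.6 487.2]
top 50 55 t [-239.2 -222.9 -221.6] s [467.1 479.9 494.2]
top 90 80 t [-251.6 -228.5 -222. ] s [469.2 481.6 494.6]
   t -395 s 482.8 478.9 487.1
   t -370 s 482.3 477.5 487.2
   t -345 s 482.1 477.0 487.1
   t -320 s 481.9 476.9 486.7
   t -295 s 481.4 476.8 486.5
   t -270 s 477.4 476.5 478.5
   t -245 s 479.7 467.8 494.8
scene 8 258 t [-369.7 -293.  -220. ] s [473.3 486.7 497.9]
scene 33 164 t [-366.8 -298.  -220.1] s [473.6 484.9 493.8]
scene 50 111 t [-250.6 -225.5 -219.5] s [467.6 485.9 497.7]
scene 90 63 t [-250.2 -227.7 -218.4] s [466.9 483.8 495.7]
   t -370 s 484.8 473.3 492.9
   t -345 s 484.5 476.4 489.9
   t -320 s 484.1 475.1 491.9
   t -295 s 483.5 474.8 488.7
   t -270 s 483.7 474.6 489.3
   t -245 s 485.4 467.4 495.8
```

Call:
step_arm(
  increments=[0,130,92,90,0,0,0,0,130,92,90,0,0,0,0,130,92,90,0,0,0,0,130,92,128,0,0,0,0,130,92,128,0,0,0,0,130,92,128,0,0,0],
)

```text
clock: 1.7
tool_pos: [606.3, 4.3, 109.4]
eef_rot: [-3.138, -0.0, 1.472]
contact_force: [0.4, -0.2, 0.5]
gripper_width: 0.2
gripper_force: 0.0
```

```bash
python3 - <<'E'
from h import *
to(608.5,10,62,84.3)
E
```

```text
t 1.7 [606.339   4.304 109.373] [-3.138 -0.     1.472] [ 0.429 -0.213  0.539] 0.158 0.0 [-0.186  0.612  1.395 -0.     1.138 -0.087]
shift [ 5.9  1.8 47.4] turn [-0.004 -0.     0.   ]
```

Call:
step_arm(
  increments=[0,6,2,12,0,0,0,0,6,2,24,0,0,0,0,6,2,30,0,0,0,0,6,2,35,0,0,0,0,6,2,39,0,0,0,0,6,2,42,0,0,0,0,6,2,44,0,0,0,0,6,2,46,0,0,0,0,6,2,46,0,0,0],
)

```text
clock: 2.6
tool_pos: [609.8, 9.9, 65.0]
eef_rot: [3.141, -0.0, 1.471]
contact_force: [-0.5, 0.2, 2.1]
gripper_width: 0.3
gripper_force: 0.9
```

Call:
step_arm(
  increments=[0,0,0,1.5,0,0,0,0,0,0,3,0,0,0,0,0,0,4.5,0,0,0,0,0,0,6,0,0,0,0,0,0,6,0,0,0],
)

```text
clock: 3.1
tool_pos: [609.6, 9.8, 58.5]
eef_rot: [-3.141, 0.0, 1.471]
contact_force: [-0.9, 0.0, 0.9]
gripper_width: 0.4
gripper_force: 0.0
```

Call:
step_arm(
  increments=[0,0,0,1,0,0,0,0,0,0,2,0,0,0,0,0,0,2,0,0,0],
)

```text
clock: 3.4
tool_pos: [609.8, 9.8, 58.0]
eef_rot: [3.141, 0.0, 1.471]
contact_force: [-5.2, 0.7, 11.5]
gripper_width: 0.3
gripper_force: 6.1
```

Call:
step_arm(
  increments=[0,0,0,-40,0,0,0,0,0,0,-90,0,0,0,30,0,0,-140,0,0,0,50,0,0,-140,0,0,0],
)

```text
clock: 3.8
tool_pos: [612.1, 9.4, 203.7]
eef_rot: [3.129, 0.001, 1.471]
contact_force: [0.8, -0.2, 0.3]
gripper_width: 14.2
gripper_force: 0.0
```

```bash
python3 - <<'E'
from h import *
f=grab('scene');P=cloud(f)
x,y,z=P[...,0],P[...,1],P[...,2]
q=P[(z>50)&(z<110)&(x>572)&(x<645)&(y>-60)&(y<45)]
print(len(q),np.percentile(q[:,2],[5,50,95]));A=np.c_[q[:,:2],np.ones(len(q))];print(np.linalg.lstsq(A,q[:,2],rcond=None)[0])
to(450,-361,170,85.2)
E
```

```text
621 [53.01479265 58.1392033  61.71792961]
[-2.93129838e-02 -3.52775968e-03  7.58742041e+01]
t 3.85 [610.825   9.587 199.667] [3.135e+00 1.000e-03 1.471e+00] [ 0.215  0.037 -0.983] 18.516 0.0 [-0.176  0.529  1.283 -0.     1.324 -0.076]
shift [-384.8 -123.2   29.1] turn [ 0.006  0.001 -0.016]
```

The cover is level at 58 mm with the arm away, so it is latched. Now to the square.

Call:
step_arm(
  increments=[60,-385,-123,20,0,0,-0.016,60,-385,-123,20,0,0,-0.016,60,-385,-123,20,0,0,-0.016,60,-385,-123,20,0,0,-0.016,60,-385,-123,20,0,0,-0.016,60,-385,-123,20,0,0,-0.016,60,-385,-123,20,0,0,-0.016,60,-385,-123,20,0,0,-0.016,60,-385,-123,20,0,0,-0.016,60,-385,-123,20,0,0,-0.016],
)

```text
clock: 4.85
tool_pos: [447.9, -361.3, 175.0]
eef_rot: [-3.14, -0.002, 1.484]
contact_force: [0.4, 1.4, -0.4]
gripper_width: 53.0
gripper_force: 0.0
```

Call:
step_arm(
  increments=[60,0,0,0,0,0,0],
)

```text
clock: 4.95
tool_pos: [449.2, -359.7, 175.8]
eef_rot: [-3.14, -0.001, 1.488]
contact_force: [-0.8, 0.3, -0.1]
gripper_width: 52.9
gripper_force: 0.0
```

```bash
python3 - <<'E'
from h import *
to(450,-361,60,85.2)
E
```

```text
t 4.95 [ 449.164 -359.725  175.82 ] [-3.140e+00 -1.000e-03  1.488e+00] [-0.791  0.31  -0.059] 52.862 0.0 [-0.879  0.477  1.429  0.     1.238 -0.796]
shift [ -1.4   1.1 115.8] turn [-0.001 -0.001  0.001]
```

Call:
step_arm(
  increments=[60,-1,1,50,0,0,0,60,-1,1,100,0,0,0,60,-1,1,135,0,0,0,60,-1,1,155,0,0,0,60,-1,1,165,0,0,0,60,-1,1,167,0,0,0,60,-1,1,167,0,0,0,60,-1,1,167,0,0,0],
)

```text
clock: 5.75
tool_pos: [450.4, -362.3, 11.0]
eef_rot: [3.14, 0.001, 1.487]
contact_force: [-0.1, -0.4, -0.1]
gripper_width: 52.9
gripper_force: 0.0
```

Call:
step_arm(
  increments=[0,0,0,0,0,0,0,0,0,0,0,0,0,0,0,0,0,0,0,0,0,0,0,0,0,0,0,0,0,0,0,0,0,0,0,0,0,0,0,0,0,0,0,0,0,0,0,0,0,0,0,0,0,0,0,0],
)

```text
clock: 6.55
tool_pos: [449.9, -362.1, 9.7]
eef_rot: [3.141, 0.0, 1.487]
contact_force: [1.6, -0.9, -0.9]
gripper_width: 10.1
gripper_force: 30.0
```

Call:
step_arm(
  increments=[0,0,0,-20,0,0,0,0,0,0,-60,0,0,0,0,0,0,-100,0,0,0,0,0,0,-120,0,0,0,0,0,0,-120,0,0,0],
)

```text
clock: 7.05
tool_pos: [450.5, -362.8, 132.1]
eef_rot: [3.138, 0.003, 1.487]
contact_force: [0.4, 0.0, -3.5]
gripper_width: 9.7
gripper_force: 30.0
```

```bash
python3 - <<'E'
from h import *
to(622,135,110,84.3)
E
```

```text
t 7.05 [ 450.475 -362.808  132.096] [3.138e+00 3.000e-03 1.487e+00] [ 0.392  0.027 -3.474] 9.674 29.996 [-0.88   0.526  1.474 -0.     1.137 -0.797]
shift [510.5 129.2  20.7] turn [0.003 0.003 0.016]
```

Call:
step_arm(
  increments=[0,25,6,0,0,0,0.016,0,60,15,0,0,0,0.016,0,100,25,0,0,0,0.016,0,140,35,0,0,0,0.016,0,180,46,0,0,0,0.016,0,220,56,0,0,0,0.016,0,260,66,0,0,0,0.016,0,300,76,0,0,0,0.016,0,340,86,0,0,0,0.016,0,375,95,0,0,0,0.016],
)

```text
clock: 8.05
tool_pos: [575.3, 5.8, 127.5]
eef_rot: [-3.138, -0.0, 1.471]
contact_force: [0.5, 0.0, -3.2]
gripper_width: 9.8
gripper_force: 30.0
```

Call:
step_arm(
  increments=[0,35,9,0,0,0,0,0,70,18,0,0,0,0,0,105,27,0,0,0,0,0,125,32,10,0,0,0,0,135,34,20,0,0,0,0,135,34,20,0,0,0,0,135,34,20,0,0,0,0,135,34,20,0,0,0],
)

```text
clock: 8.85
tool_pos: [623.2, 133.4, 109.9]
eef_rot: [3.142, 0.0, 1.469]
contact_force: [0.8, -0.2, -3.1]
gripper_width: 9.8
gripper_force: 30.0
```

```bash
python3 - <<'E'
from h import *
to(622,135,110,84.3)
fs={n:grab(n) for n in('scene','top')}
d=np.array([np.cos(np.radians(84.3)),np.sin(np.radians(84.3))]);e=np.array([d[1],-d[0]]);C=np.array([635.3,279.9])
for n,f in fs.items():
    P=cloud(f);x,y,z=P[...,0],P[...,1],P[...,2]
    t=(P[...,:2]-C)@d;s=(P[...,:2]-C)@e
    for nm,m in (('blade',(z>155)&(z<230)&(t>-100)&(t<-25)&(abs(s)<25)),('base',(z>100)&(z<150)&(t>-215)&(t<-40)&(abs(s)<25)),('studtop',(z>160)&(z<180)&(t>-15)&(t<60)&(abs(s)<45)),('studface',(z>50)&(z<150)&(t>-15)&(t<15)&(abs(s)<27)),('leaf',(z>20)&(z<37)&(t>-180)&(t<-10)&(abs(s)<85))):
        k=m
        if k.sum()<5: print(n,nm,k.sum());continue
        print(n,nm,k.sum(),'t',np.percentile(t[k],[2,50,98]).round(1),'s',np.percentile(s[k],[2,50,98]).round(1),'z',np.percentile(z[k],[2,50,98]).round(1))
    k=(z>90)&(z<155)&(t>-215)&(t<-50)&(abs(s)<20)
    for b in range(-215,-40,20):
        q=k&(t>b)&(t<b+20)
        if q.sum()>4: print('  ',b,'s',np.median(s[q]).round(1),'ztop',np.percentile(z[q],90).round(1))
np.savez('f1.npz',**{n+k:v for n,f in fs.items() for k,v in f.items()})
cv2.imwrite('pics/s1.png',cv2.resize(fs['scene']['image'][150:300,210:410],(800,600),interpolation=cv2.INTER_CUBIC))
E
```

```text
t 8.85 [623.238 133.393 109.894] [3.142 0.    1.469] [ 0.824 -0.236 -3.068] 9.795 29.996 [ 0.027  0.673  1.286 -0.     1.182  0.129]
shift [ 1.5 -1.4 -0.1] turn [ 0.     0.    -0.002]
scene blade 216 t [-79.6 -63.8 -50.4] s [-6.3  6.6 16.9] z [157.  183.  202.3]
scene base 531 t [-186.   -90.7  -51. ] s [-2.8  7.4 17.6] z [101.4 118.9 147.5]
scene studtop 355 t [ 2.4 23.8 45.2] s [-29.6   6.3  31.1] z [161.2 169.9 173.7]
scene studface 12 t [ 1.7  4.8 12.8] s [24.4 26.3 27. ] z [ 56.   97.8 137.1]
scene leaf 2641 t [-176.   -89.5  -12.9] s [-71.3  16.7  83.8] z [25.6 30.4 34.3]
   -215 s 15.7 ztop 108.8
   -195 s 14.9 ztop 107.0
   -175 s 14.7 ztop 106.9
   -155 s 15.4 ztop 109.0
   -135 s 6.5 ztop 139.3
   -115 s 6.4 ztop 139.8
   -95 s 6.9 ztop 141.3
   -75 s 7.1 ztop 149.2
   -55 s 14.6 ztop 149.8
top blade 6 t [-81.8 -80.3 -76.6] s [-3.9 -3.4 -1.6] z [155.3 159.7 167.4]
top base 13 t [-202.5  -88.   -82.2] s [ 1.3  4.5 12.5] z [103.5 138.3 147.9]
top studtop 511 t [-0.6 20.8 43.6] s [-30.4  -1.5  28.1] z [162.3 168.9 171.8]
top studface 185 t [-1.1 -0.3  0.4] s [-24.9   0.2  25.3] z [ 71.5 112.3 148.1]
top leaf 4
   -95 s 2.3 ztop 149.9
```

View pics/s1.png

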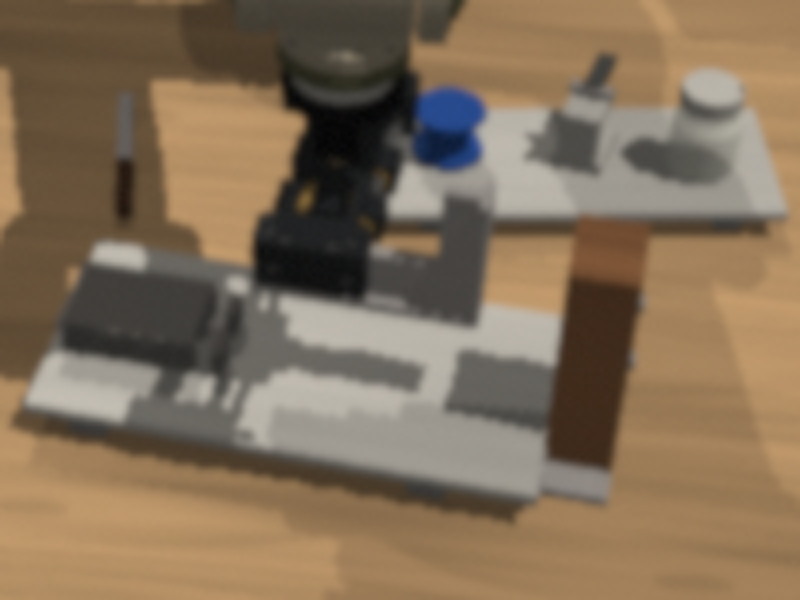

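The view shows the square held upright, blade back at (487, 250) facing the stud face at (565, 360), with the cover flat at (140, 310).

Call:
step_arm(
  increments=[0,10,-2.5,20,0,0,0,0,20,-2.5,40,0,0,0,0,30,-2.5,55,0,0,0,0,38,-2.5,63,0,0,0,0,40,-2.5,66,0,0,0,0,40,-2.5,66,0,0,0,0,40,-2.5,66,0,0,0],
)

```text
clock: 9.65
tool_pos: [625.2, 174.4, 44.6]
eef_rot: [3.14, -0.0, 1.471]
contact_force: [-0.2, -0.6, -3.3]
gripper_width: 9.7
gripper_force: 30.0
```

Call:
step_arm(
  increments=[0,0,0,1,0,0,0,0,0,0,2,0,0,0,0,0,0,3,0,0,0,0,0,0,4,0,0,0,0,0,0,4,0,0,0],
)

```text
clock: 10.15
tool_pos: [624.9, 174.6, 39.9]
eef_rot: [3.141, -0.0, 1.471]
contact_force: [-0.3, -0.7, -0.5]
gripper_width: 9.8
gripper_force: 30.0
```

Call:
step_arm(
  increments=[0,0,0,0.5,0,0,0,0,2,0,1,0,0,0,0,4,0,1,0,0,0,0,6,0,1,0,0,0,0,8,0,1,0,0,0,0,8,0,1,0,0,0],
)

```text
clock: 10.75
tool_pos: [626.3, 182.5, 39.8]
eef_rot: [3.139, 0.0, 1.471]
contact_force: [-0.7, -4.0, 5.2]
gripper_width: 9.7
gripper_force: 30.0
```

Call:
step_arm(
  increments=[0,1,0,0,0,0,0,0,2,0,0,0,0,0,0,2,0,0,0,0,0],
)

```text
clock: 11.05
tool_pos: [626.5, 184.4, 39.8]
eef_rot: [3.139, 0.0, 1.471]
contact_force: [-0.6, -3.9, 5.7]
gripper_width: 9.8
gripper_force: 30.0
```

Call:
step_arm(
  increments=[0,1,0,0,0,0,0,0,2,0,0,0,0,0,0,2,0,0,0,0,0],
)

```text
clock: 11.35
tool_pos: [626.6, 185.4, 39.7]
eef_rot: [3.14, 0.002, 1.471]
contact_force: [-1.6, -9.2, 6.2]
gripper_width: 9.8
gripper_force: 30.0
```

Call:
step_arm(
  increments=[0,1,0,0,0,0,0,0,1,0,0,0,0,0,0,1,0,0,0,0,0],
)

```text
clock: 11.65
tool_pos: [626.7, 185.4, 39.8]
eef_rot: [3.14, 0.003, 1.47]
contact_force: [-2.2, -12.8, 7.4]
gripper_width: 9.8
gripper_force: 30.0
```

Call:
step_arm(
  increments=[0,0.5,0,1,0,0,0,0,0.5,0,1.5,0,0,0,0,0.5,0,1.5,0,0,0,0,0.5,0,1.5,0,0,0],
)

```text
clock: 12.05
tool_pos: [626.7, 185.4, 39.7]
eef_rot: [3.141, 0.004, 1.47]
contact_force: [-9.9, -17.4, 18.9]
gripper_width: 9.6
gripper_force: 30.0
```

```bash
python3 - <<'E'
from h import *
to(626.6,185.4,39.8,84.3);print(ctrl.get_obs()['moment'])
f=grab('scene');P=cloud(f);x,y,z=P[...,0],P[...,1],P[...,2]
d=np.array([np.cos(np.radians(84.3)),np.sin(np.radians(84.3))]);e=np.array([d[1],-d[0]]);C=np.array([635.3,279.9])
t=(P[...,:2]-C)@d;s=(P[...,:2]-C)@e
for z0 in range(35,135,12):
    k=(z>z0)&(z<z0+12)&(t>-40)&(t<-3)&(abs(s)<25)
    if k.sum()>3: print(z0,'t',np.percentile(t[k],[5,95]).round(1),'s',np.percentile(s[k],[5,95]).round(1))
for b in range(-160,0,15):
    k=(t>b)&(t<b+15)&(abs(s)<25)&(z>55)&(z<76)
    if k.sum()>3: print('   ',b,'top z',np.percentile(z[k],[50,90]).round(1),'s',np.median(s[k]).round(1))
k=(z<61)&(z>50)&(x>572)&(x<645)&(y>-60)&(y<45);print('cover',np.median(z[k]),k.sum())
cv2.imwrite('pics/s2.png',cv2.resize(f['image'][170:290,280:440],(800,600),interpolation=cv2.INTER_CUBIC))
E
```

```text
t 12.05 [626.662 185.444  39.692] [3.141 0.004 1.47 ] [ -9.866 -17.404  18.857] 9.601 30.0 [ 0.11   0.79   1.275 -0.005  1.077  0.213]
shift [-0.1 -0.1 -0.1] turn [ 0.001  0.004 -0.001]
[-2.53503885  1.43488582 -0.03284126]
35 t [-38.2  -5.7] s [ 2.  14.8]
47 t [-38.   -7.1] s [2.  7.2]
59 t [-38.3  -4.3] s [-0.6 12.5]
71 t [-35.   -6.1] s [1.5 7.5]
83 t [-28.   -4.1] s [ 2.2 12.8]
95 t [-26.6  -5.9] s [2.2 7.5]
107 t [-27.6  -3.7] s [ 1.5 12.5]
119 t [-27.5  -4.8] s [-4.5  8.2]
131 t [-25.5  -3.3] s [-2.9  9.8]
    -160 top z [65.8 70.5] s 4.3
    -70 top z [67.8 70.9] s 3.3
    -55 top z [67.8 71.8] s 3.5
    -40 top z [66.  73.3] s 4.0
    -25 top z [65.6 73.3] s 4.3
    -10 top z [68.6 74.4] s 11.2
cover 57.98267584574302 564
```

View pics/s2.png

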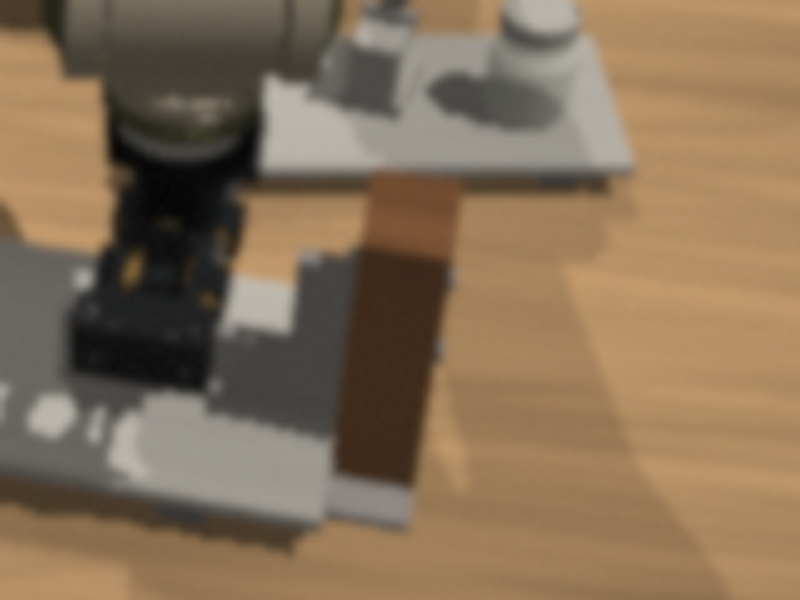

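The picture shows the blade back flush on the stud along (300-355, 250-430), with the base on the leaf. The cover is still at 58 mm. I'll hold briefly to check it is steady.

Call:
step_arm(
  increments=[0,0,-0.5,0,0,0,0,0,0,-1,0,0,0,0,0,0,-1,0,0,0,0,0,0,-1,0,0,0,0,0,0,-1,0,0,0,0,0,0,-1,0,0,0,0],
)

```text
clock: 12.7
tool_pos: [626.7, 185.5, 39.7]
eef_rot: [3.138, 0.004, 1.47]
contact_force: [-3.5, -15.5, 15.7]
gripper_width: 9.6
gripper_force: 30.0
```

```bash
python3 -c "
from workcell import ctrl
print(ctrl.finish_job())"
```

```text
the job is handed in; nothing more can be done
None
```

I handed the job in at 12.7 s. The cover is latched shut (level at 58 mm), and the smaller steel square is still gripped and pressed into the corner with about 16 N against the stud and 16 N down onto the leaf. I didn't touch the jar, spool, clamp or hook file.

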